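# Tug, release and hold open the spares box

### The job

Take the handle of the grey spares box and give it a gentle tug upward, before touching the slide catch, to learn if the cover is caught. If it lifts, carry on; if it is caught, do not force it but push the catch's knob all the way to the right, then take the handle again. Raise the cover more than half-way to upright (about 50 degrees) and finish holding it still there by its handle, leaving the loose things round the box where they are.

Things in the scene. Friction and masses are not known exactly. Their poses are not given: they have to be found in the camera images.
- spares_box: Grey sheet-steel box fixed to the bench, 110 (x) x 160 (y) x 65 mm high, with an 87 mm wide slide bracket on its front. Origin: centre of its underside, on the bench. Its x axis points from the front (slide side, towards the robot) to the hinge side, y to the left, z up. It stands at varying places, turned by 0.15 to 0.75 rad to the left.
- handle (a point): Centre of the cover's handle: a round dark steel bar 10 mm thick, lying along the box's y axis, its axis 30 mm above the cover's top (99 mm above the bench when shut), 45 mm in front of the box's centre. Between its two posts (8 mm thick) 77 mm of bar are free. The point moves with the cover; the bar can turn between the fingers. Shut, it is 100 mm in front of the hinge line and 34 mm above it, so it first rises with a third as much motion towards the hinge.
- cover_hinge (a point): Middle of the cover's hinge line, on the far top edge of the box, 55 mm behind the box's centre and 65 mm above the bench; the line runs along the box's y axis. Axes as the box.
- cover (a joint): Angle of the cover, rad: 0 shut, stop at 1.25; grows as the front edge rises. Spring and weight shut it when let go. A free cover lifts with 2 to 4 N at the handle. A caught one has 2 to 3 mm of play, then pulls back like a stiff spring (about 2.5 N per mm, hard stop at about 8 mm, under 0.1 rad): 10 N is tug enough. A hidden hook, placed differently each time, makes it caught or not.
- knob (a point): Middle of the upright part of the slide catch's black knob, 12 x 12 mm, standing up from its guide in front of the box; this point is 53 mm above the bench, the knob's top 65 mm, the guide round it 30 mm. 88 mm in front of the box's centre. It moves with the slide.
- slide (a joint): Travel of the slide catch, m: 0 at the left stop, grows to the right (the box's -y), 0.016 at the right stop. It starts between 0 and 0.006, which does not tell if the cover is caught; from 0.012 up the cover is free for certain. It stays where it is left and needs about 2 N (up to 4 N) to move.
- hex_driver: Black-handled hex driver, 22 x 118 x 12 mm, lying loose to the right of the box. Origin: centre of its underside.
- jar: White jar, 31 mm across, 32 mm high, loose behind the box. Origin: centre of its underside.
- deburring_tool: Slim dark red deburring tool, 15 x 176 x 10 mm, lying loose to the right of the box. Origin: centre of its underside.
- sanding_block: Wooden sanding block, 56 x 90 x 26 mm, lying loose far to the right. Origin: centre of its underside.

How it is judged:
By the outcome, as a careful person would: the job done as asked, in the order asked, and still so for the second after the job is handed in, while the arm keeps its last pose, push and grip.
It also fails if it takes over 61 s, if anything falls off the work surface, if the arm or the gripper's body presses on something with over 40 N, if the wrist force passes 120 N, or if a joint passes its speed limit or range.

### The arm

A 7-joint arm with a two-finger parallel gripper is mounted at the origin on a cart in front of the work surface, level with it; the furniture and walls round the work are solid. World frame = base frame: x ahead of the robot, y to its left, z up, the work surface at z = 0. Lengths are in m, angles in rad, forces in N, time in s.
With the tool pointing down it reaches from about 0.4 to 0.875 m from the base axis. Payload 4.4 kg.
Tool frame: the origin (TCP) lies midway between the tips of the shut fingers; the grasp point (between the pads) lies bot.grip_depth behind it (bot.grip_depth is the distance from the TCP to the grasp point, in m); z points along the fingers, y is the line along which they close (so a half turn about z gives the same grasp; the last joint's range is limited). The gripper opens to 85 mm and grips with 20 to 120 N. Pads are 22 mm wide; open, the fingers measure 114 mm over their backs; the gripper's body (76 mm by 85 mm) begins 54 mm behind the grasp point. The pads swing forward as they close: fully open they stand 13 mm farther back than shut.
Start: joints at [1.069, 0.628, 0.038, 1.517, -0.027, 0.996, -0.02], TCP at [0.274, -0.589, 0.231] pointing down, gripper open.
Joint ranges: [-3.06, 3.06], [-0.37, 2.12], [-1.25, 1.32], [0.18, 2.47], [-1.1, 4.24], [0.23, 1.98], [-2.94, 2.94]. Speed limits (rad/s): [2.57, 2.57, 3.14, 3.14, 3.14, 3.14, 3.14].

### API

Orientations are given as a rotation vector (axis times angle).
In Python, from rig import status, cams, bot gives the robot as it stands. The module is installed in compiled form; this text tells all that it offers.
- The arm moves only by the shell command python3 -m jog 'ROWS'. ROWS is JSON, a list that holds one entry, the list of rows, each a list of 7 numbers: the turn, a rotation vector about the tool's x, y, z as a fraction of full scale, then the shift along the tool's x, y, z as a fraction of full scale, then the opening, from 0 (shut) to 1 (fully open). In form: [[[rx, ry, rz, x, y, z, jaw], ...]]. A call has 1 to 5 rows; each row is the pose to reach, as a shift and turn from the pose commanded when the call began, along the tool's axes at that moment, turning the shorter way round; what a row does not reach only later rows make up. Full scale, the value 1, is 0.2 m for a shift and 360 degrees for a turn. A row lasts 1/10 s, in which the tool goes at most 50 mm and 8.59 degrees, less where a joint would pass 70% of its speed; a pose out of reach is approached as far as the arm can. A call with a number of a shift or a turn outside -1 to 1 is refused whole. A call with a gripper value outside its range is refused whole. The fingers move at their own pace and stop on an object; the grip force is fixed at half the most. Time passes only in rows, so rows that repeat a pose let the fingers close. It gives the time, the measured TCP pose, the force, the opening and the grip force at its end, in the units of the state.
- status.get_obs(): the state, without advancing time (a new reading comes with each control period).
- cams.camera(name): name is "scene" or "side" or "wrist"; returns a dict with "color" (480x640x3 uint8, red, green, blue), "K" (3x3 intrinsics, pixels), "rvec" (rotation vector, rad) and "tvec" (3), from world to camera coordinates, as OpenCV has them. Camera axes: x right, y down, z forward; pixel columns grow to the right and rows downward; lengths in m; the calibration is good to about 2 mm. A picture is of the moment at which its call begins. There is no depth.
- bot.close_job(): hands the job in; it is judged then, once.
The state is a dict: "t": time; "joint_pos": joint angles; "joint_velocities": joint speeds; "joint_efforts": joint torques, N m; "ee_pos": TCP position; "ee_rot": TCP orientation; "ft_force": force on the tool from outside, world axes, zero at the start; "wrist_torque": the same for the moment, N m; "width": finger opening in m; "gripper_force": force on a finger pad.
Only numpy, scipy, OpenCV 4.12 (cv2) and the standard library are available. Lean on these libraries where they do the work, as an engineer would, in place of code of your own. Each camera call takes 0.05 s, during which the arm holds its last target. There are 200 camera calls.

## Working session

There is one attempt and no reset: what is moved stays moved. The work goes in short steps, Python scripts to look and compute and a shell command to move; the robot and the scene stay as the last step left them, time stands still between calls to the robot, and variables do not carry over. Pictures are saved under pics/ and viewed, at most 10 in all, crops included, and the job is handed in when it is done.

```bash
mkdir -p pics; python3 - <<'E'
from rig import status,cams,bot
import cv2,numpy as np
print(status.get_obs(),bot.grip_depth)
for n in("scene","side"):
    c=cams.camera(n);cv2.imwrite(f"pics/{n}0.png",c["color"][...,::-1]);print(n,c["K"],c["rvec"],c["tvec"])
E
```

```text
{'t': 0.0, 'joint_pos': array([ 1.06916547,  0.62934498,  0.03845071,  1.51833283, -0.02700335,
        0.99631032, -0.0199729 ]), 'joint_velocities': array([ 0.00037132,  0.00117935, -0.00068815,  0.00033393, -0.00012353,
       -0.00076721, -0.00177459]), 'joint_efforts': array([-1.17131763e-04, -5.63395143e+01,  1.22643359e+00, -1.93449301e+01,
        1.09739168e-02,  1.03835689e-02, -1.17087779e-05]), 'ee_pos': array([ 0.27417224, -0.58867418,  0.23040124]), 'ee_rot': array([-3.06550449e+00, -6.78830186e-01,  6.77538335e-04]), 'ft_force': array([-0.56729934, -0.30069567,  0.01280664]), 'wrist_torque': array([ 0.0337287 ,  0.04455281, -0.04682032]), 'gripper_force': 0.0, 'width': 0.08519557265127052} 0.0187
scene [[474.90894146   0.         321.85414218]
 [  0.         474.90894146 241.8640633 ]
 [  0.           0.           1.        ]] [ 1.07579453 -1.96479248  1.30198996] [0.41242587 0.19914873 0.64030687]
side [[484.60004069   0.         319.39908952]
 [  0.         484.60004069 240.71355481]
 [  0.           0.           1.        ]] [ 2.10616014 -0.69366651  0.36317659] [-0.25917228  0.31546581  0.56534314]
```

View pics/scene0.png

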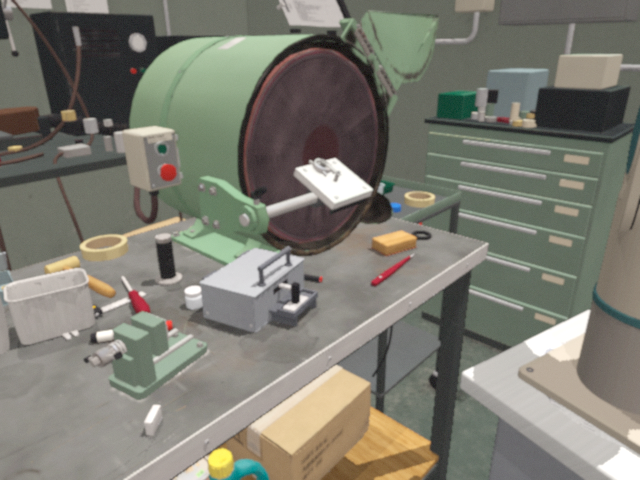

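View pics/side0.png

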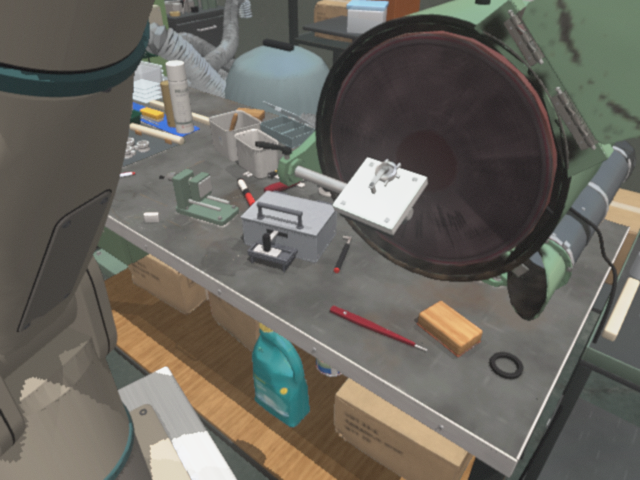

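The scene view shows the box at about (255,288), its handle from (262,275) to (290,253) and the knob at (295,292). In the side view the handle runs (260,203)–(300,217) and the knob is at (268,240). A white plate and a large drum are close by. I'll zoom in on both views.

```bash
python3 - <<'E'
import cv2,numpy as np
a=cv2.imread("pics/scene0.png")[235:335,195:328];b=cv2.imread("pics/side0.png")[180:280,225:358]
f=lambda i:cv2.resize(i,None,fx=3,fy=3,interpolation=cv2.INTER_CUBIC)
f=lambda i:cv2.resize(i,(399,300),interpolation=cv2.INTER_CUBIC)
cv2.imwrite("pics/crop0.png",np.hstack([f(a),f(b)]))
E
cat > h.py <<'E'
import numpy as np,cv2
from rig import cams,status,bot
from scipy.spatial.transform import Rotation as R
def cal(n):
    c=cams.camera(n);Rm=cv2.Rodrigues(np.array(c["rvec"]))[0];return c,c["K"],Rm,np.array(c["tvec"])
def ray(C,uv):
    _,K,Rm,t=C;d=Rm.T@np.linalg.inv(K)@np.array([*uv,1.]);return -Rm.T@t,d/np.linalg.norm(d)
def plane(C,uv,z):
    o,d=ray(C,uv);return o+d*(z-o[2])/d[2]
def tri(C1,u1,C2,u2):
    o1,d1=ray(C1,u1);o2,d2=ray(C2,u2);s=np.linalg.lstsq(np.c_[d1,-d2],o2-o1,rcond=None)[0]
    p,q=o1+s[0]*d1,o2+s[1]*d2;return (p+q)/2,np.linalg.norm(p-q)
def togo(goal,yaw):
    """full-scale row for a tool-down pose: world TCP goal; yaw = world angle of the tool's x axis"""
    o=status.get_obs();T=R.from_rotvec(o["ee_rot"])
    G=R.from_matrix(np.c_[[np.cos(yaw),np.sin(yaw),0],[np.sin(yaw),-np.cos(yaw),0],[0,0,-1]])
    return np.r_[(T.inv()*G).as_rotvec()/(2*np.pi),T.inv().apply(np.array(goal)-o["ee_pos"])/.2].round(4)
E
python3 - <<'E'
from h import *
S,D=cal("scene"),cal("side")
for n,a,b in [("hl",(262,275),(260,203)),("hr",(290,253),(300,217)),("plate1",(372,192),(428,182)),("plate2",(297,168),(337,203)),("plate3",(345,207),(395,232)),("plate4",(331,158),(371,158)),("knobtop",(295,284),(268,233)),("jar",(193,297),(0,0))]:
    print(n,*tri(S,a,D,b))
print(-S[2].T@S[3],-D[2].T@D[3], plane(S,(193,305),0))
E
```

```text
hl [0.42698103 0.33699627 0.09345151] 0.014217670240550435
hr [0.46891234 0.25885973 0.09257715] 0.002757655083528658
plate1 [0.54346492 0.04202107 0.19189071] 0.08897448915676683
plate2 [0.50995234 0.19260421 0.19077378] 0.08341808577569172
plate3 [0.54474213 0.08678673 0.12474983] 0.0006581884359077258
plate4 [0.52370708 0.13704703 0.24160855] 0.011069978598946305
knobtop [0.41113106 0.28308682 0.06432235] 0.0060247208221709
jar [0.08989115 0.55754054 0.37165183] 0.18702633853467224
[-0.21798672  0.61938987  0.4342651 ] [ 0.04127747 -0.37349581  0.58745116] [0.54422816 0.42078185 0.        ]
```

View pics/crop0.png

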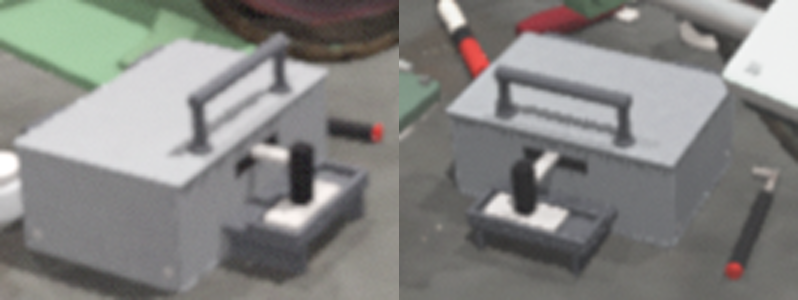

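The crops put the handle bar at scene (260.3,268.3)–(289.3,247.7) and side (259.3,204.3)–(302,213.3). The knob top is at scene (295.7,284) and side (267,233.3).

```bash
cat > m.py <<'E'
from h import *
S,D=cal("scene"),cal("side")
P=lambda a,b,z:[(plane(S,a,z)).round(4),plane(D,b,z).round(4),tri(S,a,D,b)[0].round(4)]
print(P((260.3,268.3),(259.3,204.3),.099));print(P((289.3,247.7),(302,213.3),.099));print(P((295.7,284),(267,233.3),.065))
l=(plane(S,(260.3,268.3),.099)+plane(D,(259.3,204.3),.099))/2;r=(plane(S,(289.3,247.7),.099)+plane(D,(302,213.3),.099))/2
d=l-r;print("len",np.linalg.norm(d),"yaw",np.arctan2(-d[0],d[1]),"centre",(l+r)/2)
o=status.get_obs();print(R.from_rotvec(o["ee_rot"]).as_matrix().round(3))
E
python3 m.py
```

```text
[array([0.4259, 0.3362, 0.099 ]), array([0.4274, 0.3356, 0.099 ]), array([0.4273, 0.3357, 0.0986])]
[array([0.4743, 0.2562, 0.099 ]), array([0.4753, 0.2607, 0.099 ]), array([0.4729, 0.2575, 0.1006])]
[array([0.4037, 0.284 , 0.065 ]), array([0.412 , 0.2862, 0.065 ]), array([0.4089, 0.2828, 0.065 ])]
len 0.09120803820410132 yaw 0.556543303465127 centre [0.45074468 0.2971875  0.099     ]
[[ 0.907  0.422 -0.   ]
 [ 0.422 -0.907  0.001]
 [ 0.    -0.001 -1.   ]]
```

```bash
python3 -m jog '[[[0,0,-0.1,0.58,-0.66,-0.85,0.45],[0,0,-0.1,0.58,-0.66,-0.85,0.45],[0,0,-0.1,0.58,-0.66,-0.85,0.45],[0,0,-0.1,0.58,-0.66,-0.85,0.45],[0,0,-0.1,0.58,-0.66,-0.85,0.45]]]'
python3 - <<'E'
from h import *
print(togo((.40,-.26,.40),1.5))
E
```

```text
t: 0.8
ee_pos: [0.3244, -0.4188, 0.4032]
ee_rot: [2.703, 1.599, 0.001]
ft_force: [0.9, -0.8, 0.5]
width: 0.0384
gripper_force: 0.0
[ 2.00e-04  1.00e-04 -6.87e-02  8.78e-01 -5.10e-02  1.60e-02]
```

```bash
python3 -m jog '[[[0,0,-0.07,1,-0.06,0,0.45],[0,0,-0.07,1,-0.06,0,0.45],[0,0,-0.07,1,-0.06,0,0.45],[0,0,-0.07,1,-0.06,0,0.45]]]'
python3 - <<'E'
from h import *
print(togo((.40,-.04,.40),2.0))
E
```

```text
t: 1.2
ee_pos: [0.4106, -0.2384, 0.4017]
ee_rot: [2.291, 2.148, 0.0]
ft_force: [1.0, 0.2, 0.1]
width: 0.0386
gripper_force: 0.0
[ 1.000e-04  1.000e-04 -7.850e-02  9.865e-01 -1.168e-01  7.700e-03]
```

```bash
python3 -m jog '[[[0,0,-0.08,0.99,-0.12,0,0.45],[0,0,-0.08,0.99,-0.12,0,0.45],[0,0,-0.08,0.99,-0.12,0,0.45],[0,0,-0.08,0.99,-0.12,0,0.45]]]'
python3 - <<'E'
from h import *
print(togo((.40,.13,.40),2.127))
E
```

```text
t: 1.6
ee_pos: [0.399, -0.0391, 0.4015]
ee_rot: [1.683, 2.652, -0.0]
ft_force: [1.5, 0.4, -0.3]
width: 0.0385
gripper_force: 0.0
[ 1.000e-04  1.000e-04 -1.850e-02  7.630e-01  3.646e-01  7.200e-03]
```

```bash
python3 -m jog '[[[0,0,-0.0185,0.76,0.36,0,0.45],[0,0,-0.0185,0.76,0.36,0,0.45],[0,0,-0.0185,0.76,0.36,0,0.45],[0,0,-0.0185,0.76,0.36,0,0.45]]]'
python3 - <<'E'
from h import *
print(togo((.451,.297,.25),2.127))
E
```

```text
t: 2.0
ee_pos: [0.3997, 0.1323, 0.402]
ee_rot: [-1.522, -2.748, -0.005]
ft_force: [-0.3, -1.0, 0.0]
width: 0.0381
gripper_force: 0.0
[ 4.000e-04 -2.000e-04  4.000e-04  5.610e-01  6.524e-01  7.623e-01]
```

```bash
python3 -m jog '[[[0,0,0,0.5,0.5,0.1,0.45],[0,0,0,0.56,0.65,0.3,0.45],[0,0,0,0.56,0.65,0.6,0.45],[0,0,0,0.56,0.65,0.76,0.45],[0,0,0,0.56,0.65,0.76,0.45]]]'
python3 - <<'E'
from h import *
for n in ("wrist",):
    c=cams.camera(n);cv2.imwrite("pics/w1.png",c["color"][...,::-1])
o=status.get_obs();print(o["ft_force"],o["ee_pos"])
C=cal("wrist")
for p in ((.451,.297,.099),(.409,.284,.065)):print(cv2.projectPoints(np.array([p]),c["rvec"],c["tvec"],c["K"],None)[0])
E
```

```text
t: 2.5
ee_pos: [0.4528, 0.2919, 0.2476]
ee_rot: [1.531, 2.743, 0.001]
ft_force: [1.2, -0.7, 0.9]
width: 0.0383
gripper_force: 0.0
[-0.81688986  2.70670087 -2.94801579] [0.45032581 0.29285605 0.2409597 ]
[[[316.53781884 217.80971949]]]
[[[268.07282201 196.59872501]]]
```

View pics/w1.png

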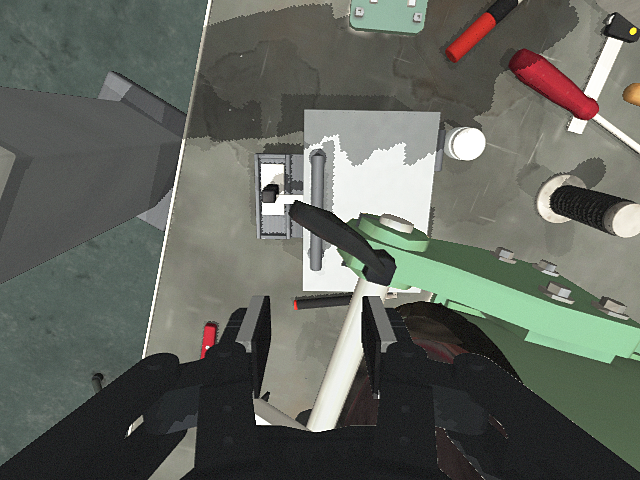

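The wrist view shows the bar at (317,152)–(315,268), within about 8 px of the prediction, and the knob at (270,192). It also shows the drum's tool-rest rod, bracket and black lever (293,205)–(390,270) near the box. I'll locate those before going down.

```bash
python3 - <<'E'
from h import *
S,D,W=cal("scene"),cal("side"),cal("wrist")
o=status.get_obs();print(o["ft_force"],o["ee_pos"],o["t"],"wristcam",-W[2].T@W[3])
def tri3(*cu):
    A=np.zeros((3,3));b=np.zeros(3)
    for C,u in cu:
        q,d=ray(C,u);M=np.eye(3)-np.outer(d,d);A+=M;b+=M@q
    p=np.linalg.solve(A,b);return p.round(3),[np.linalg.norm(np.cross(p-ray(C,u)[0],ray(C,u)[1])).round(3) for C,u in cu]
print("rod root",tri3((S,(268,211)),(D,(298,169)),(W,(372,290))))
print("rod root SD",tri3((S,(268,211)),(D,(298,169))))
print("lever hub",tri3((D,(287,150)),(W,(380,265))), "S?")
print("lever tip",tri3((D,(257,147)),(W,(296,208))))
cv2.imwrite("pics/s2.png",np.hstack([cv2.resize(C[0]["color"][y:y+150,x:x+133,::-1],(399,450),interpolation=2) for C,x,y in((S,215,130),(D,235,110))]))
E
```

```text
[ 0.65807267 -0.546253    0.5266963 ] [0.45299602 0.29049636 0.25041273] 2.75 wristcam [0.41322579 0.35527473 0.39122923]
rod root (array([0.491, 0.289, 0.173]), [np.float64(0.004), np.float64(0.003), np.float64(0.004)])
rod root SD (array([0.487, 0.289, 0.173]), [np.float64(0.003), np.float64(0.003)])
lever hub (array([0.48 , 0.313, 0.207]), [np.float64(0.001), np.float64(0.001)]) S?
lever tip (array([0.424, 0.32 , 0.225]), [np.float64(0.0), np.float64(0.0)])
```

View pics/s2.png

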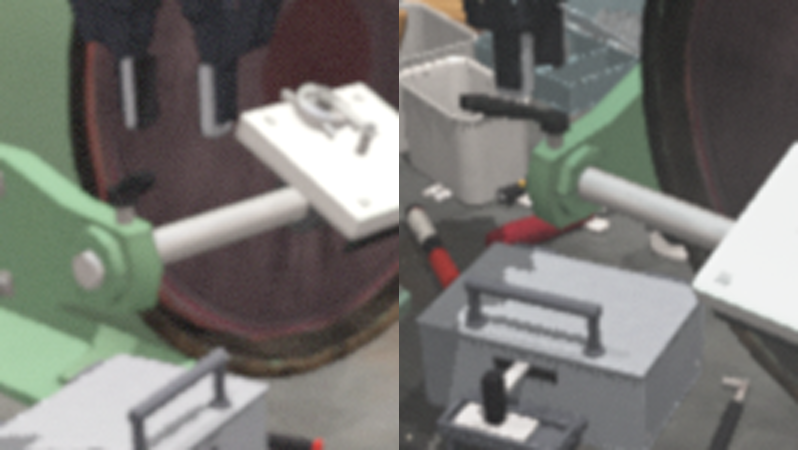

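```bash
python3 - <<'E'
from h import *
S,D,W=cal("scene"),cal("side"),cal("wrist")
s=lambda x,y:(215+x/3,130+y/3); d=lambda x,y:(235+(x-399)/3,110+y/3)
L={"S":(S,s(165,248),s(300,203)),"D":(D,d(590,185),d(725,235)),"W":(W,(370,300),(325,415))}
def pl(C,a,b):
    o,u=ray(C,a);_,v=ray(C,b);n=np.cross(u,v);n/=np.linalg.norm(n);return n,n@o
for A,B in("SD","SW","DW"):
    (n,c),(m,e)=pl(*L[A]),pl(*L[B]);k=np.cross(n,m);print(A,B,"sin",np.linalg.norm(k).round(2),end=" ")
    k/=np.linalg.norm(k)
    for y in(.30,.20):
        p=np.linalg.solve(np.array([n,m,[0,1,0]]),[c,e,y]);print(p.round(3),end=" ")
    print()
pr=lambda C,p:cv2.projectPoints(np.array([p],float),C[0]["rvec"],C[0]["tvec"],C[1],None)[0].ravel().round(0)
for p in((.424,.32,.225),(.48,.313,.207)):print(p,pr(S,p))
def box(C,u,zs):return [plane(C,u,z).round(3) for z in zs]
print("hub S ray",box(S,s(88,268),(.1,.15,.2)));print("bracket bottom S",box(S,s(125,310),(.1,.15,.2)))
h=(.451,.297,.163);print(pr(S,(.504,.33,.163)),pr(D,(.504,.33,.163)),pr(W,(.504,.33,.163)))
E
```

```text
S D sin 0.17 [0.507 0.3   0.156] [0.538 0.2   0.155] 
S W sin 0.75 [0.501 0.3   0.159] [0.526 0.2   0.16 ] 
D W sin 0.63 [0.501 0.3   0.16 ] [0.525 0.2   0.163] 
(0.424, 0.32, 0.225) [265. 192.]
(0.48, 0.313, 0.207) [255. 194.]
hub S ray [array([0.655, 0.264, 0.1  ]), array([0.525, 0.317, 0.15 ]), array([0.394, 0.37 , 0.2  ])]
bracket bottom S [array([0.568, 0.276, 0.1  ]), array([0.451, 0.328, 0.15 ]), array([0.333, 0.379, 0.2  ])]
[242. 217.] [293. 165.] [413. 236.]
```

```bash
cat >> h.py <<'E'
YAW=.557;H=np.array([.451,.297,.099])
XB=np.array([np.cos(YAW),np.sin(YAW),0]);YB=np.array([-XB[1],XB[0],0]);ZB=np.array([0,0,1.])
def togo2(b,tilt):
    """row to a TCP at H + b (box axes, m), tool x along box y, tool z tilted by tilt deg towards box x"""
    o=status.get_obs();T=R.from_rotvec(o["ee_rot"]);a=np.radians(tilt)
    z=np.sin(a)*XB-np.cos(a)*ZB;G=R.from_matrix(np.c_[YB,np.cross(z,YB),z])
    g=H+b[0]*XB+b[1]*YB+b[2]*ZB
    return np.r_[(T.inv()*G).as_rotvec()/(2*np.pi),T.inv().apply(g-o["ee_pos"])/.2].round(3)
def where():
    o=status.get_obs();d=o["ee_pos"]-H;T=R.from_rotvec(o["ee_rot"]).as_matrix();f=o["ft_force"]
    print("t",o["t"],"box pos mm",[(d@a*1e3).round(1) for a in(XB,YB,ZB)],"tilt",np.degrees(np.arctan2(T[:,2]@XB,-T[2,2])).round(1),"F",[(f@a).round(1) for a in(XB,YB,ZB)],"w",o["width"],o["gripper_force"])
E
python3 - <<'E'
from h import *
where();print(togo2((-.11,-.01,.15),36))
a=np.radians(36);print(togo2((.007-.09*np.sin(a),-.01,-.0097+.09*np.cos(a)),36))
E
```

```text
t 2.9 box pos mm [np.float64(-1.3), np.float64(-7.1), np.float64(152.5)] tilt 0.2 F [np.float64(0.0), np.float64(-0.9), np.float64(0.1)] w 0.03849041374445337 0.0
[-0.099  0.    -0.001 -0.018 -0.543  0.011]
[-0.099  0.    -0.001 -0.016 -0.225  0.446]
```

```bash
python3 -m jog '[[[0,0,0,-0.02,-0.25,0,0.26],[-0.03,0,0,-0.02,-0.5,0,0.26],[-0.05,0,0,-0.02,-0.54,0,0.26],[-0.075,0,0,-0.02,-0.54,0,0.26],[-0.099,0,0,-0.02,-0.54,0,0.26]]]'
python3 - <<'E'
from h import *
where();a=np.radians(36)
for s in(.09,.05,.0):print(togo2((.007-s*np.sin(a),-.01,-.0097+s*np.cos(a)),36))
E
```

```text
t: 3.4
ee_pos: [0.3615, 0.2182, 0.2427]
ee_rot: [1.41, 2.518, 0.461]
ft_force: [-0.3, -0.6, -0.8]
width: 0.0225
gripper_force: 0.0
t 3.4 box pos mm [np.float64(-117.6), np.float64(-19.5), np.float64(143.7)] tilt 21.9 F [np.float64(-0.5), np.float64(-0.4), np.float64(-0.8)] w 0.022513175592403976 0.0
[-0.039  0.006  0.001  0.067  0.182  0.505]
[-0.039  0.006  0.001  0.075  0.231  0.699]
[-0.039  0.006  0.001  0.084  0.292  0.941]
```

```bash
python3 -m jog '[[[0,0,0,0,0,0,0.26],[0,0,0,0,0,0,0.26]]]'
python3 - <<'E'
from h import *
where();a=np.radians(36);print(status.get_obs()["joint_pos"])
for s in(.09,.05,.0):print(togo2((.007-s*np.sin(a),-.01,-.0097+s*np.cos(a)),36))
E
```

```text
t: 3.6
ee_pos: [0.3639, 0.2224, 0.2432]
ee_rot: [1.413, 2.524, 0.467]
ft_force: [-0.3, 0.2, -0.1]
width: 0.0221
gripper_force: 0.0
t 3.6 box pos mm [np.float64(-113.4), np.float64(-17.3), np.float64(144.2)] tilt 21.9 F [np.float64(-0.2), np.float64(0.4), np.float64(-0.1)] w 0.022133033918130124 0.0
[-0.01388708  0.20995691 -0.7798992   2.39625689  0.86910338  0.33112979
 -0.99857163]
[-0.039  0.005  0.     0.052  0.162  0.501]
[-0.039  0.005  0.     0.058  0.211  0.695]
[-0.039  0.005  0.     0.066  0.272  0.937]
```

```bash
python3 -m jog '[[[-0.01,0.002,0,0.03,0.08,0.2,0.26],[-0.02,0.005,0,0.05,0.16,0.4,0.26],[-0.039,0.005,0,0.05,0.16,0.5,0.26],[-0.039,0.005,0,0.05,0.16,0.5,0.26],[-0.039,0.005,0,0.05,0.16,0.5,0.26]]]'
python3 - <<'E'
from h import *
where();a=np.radians(36);print(status.get_obs()["joint_pos"].round(2))
for s in(.05,.0):print(togo2((.007-s*np.sin(a),-.01,-.0097+s*np.cos(a)),36))
E
```

```text
t: 4.1
ee_pos: [0.435, 0.2742, 0.1676]
ee_rot: [1.337, 2.422, 0.702]
ft_force: [-26.0, 21.8, 51.4]
width: 0.022
gripper_force: 0.0
t 4.1 box pos mm [np.float64(-25.6), np.float64(-10.9), np.float64(68.6)] tilt 32.8 F [np.float64(-10.5), np.float64(32.3), np.float64(51.4)] w 0.022009613840409063 0.0
[ 0.13  0.76 -1.25  2.46  1.92  0.91 -1.98]
[-0.009  0.002  0.001  0.007 -0.089  0.168]
[-0.009  0.002  0.001  0.01  -0.075  0.417]
```

```bash
python3 - <<'E'
from h import *
S,D=cal("scene"),cal("side");where();o=status.get_obs();print(o["wrist_torque"],o["joint_velocities"].round(2))
cv2.imwrite("pics/s3.png",np.hstack([cv2.resize(C[0]["color"][y:y+300,x:x+267,::-1],(400,450),interpolation=2) for C,x,y in((S,140,60),(D,150,40))]))
E
```

```text
t 4.2 box pos mm [np.float64(-27.7), np.float64(-12.7), np.float64(61.4)] tilt 31.9 F [np.float64(-1.3), np.float64(0.5), np.float64(-0.5)] w 0.02223029841515804 0.0
[-0.31099094  0.57355783 -0.00247612] [-0.03 -0.21 -0.04  0.03 -0.17 -0.13  0.11]
```

View pics/s3.png

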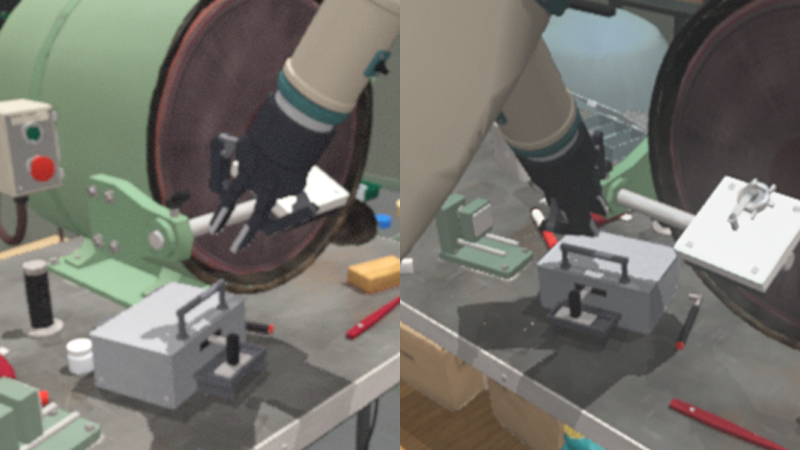

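The picture shows the gripper in front of the rod and lever, tips just above the handle and touching nothing. The force spike came from the arm's quick reconfiguration. I'll keep the present tilt, which is closer to the joint limits, and go in slowly.

```bash
python3 - <<'E'
from h import *
where();a=np.radians(31);o=status.get_obs();print(o["joint_pos"].round(3),o["ft_force"])
for s in(.05,.025,.0):print(togo2((.0062-s*np.sin(a),-.01,-.0103+s*np.cos(a)),31))
E
```

```text
t 4.2 box pos mm [np.float64(-27.7), np.float64(-12.7), np.float64(61.4)] tilt 31.9 F [np.float64(-1.3), np.float64(0.5), np.float64(-0.5)] w 0.02223029841515804 0.0
[ 0.128  0.778 -1.241  2.462  1.92   0.904 -1.979] [-1.31085376 -0.26027076 -0.47788626]
[ 0.003  0.002  0.     0.015 -0.042  0.144]
[ 0.003  0.002  0.     0.016 -0.044  0.269]
[ 0.003  0.002  0.     0.018 -0.046  0.394]
```

```bash
python3 -m jog '[[[0.003,0,0,0.01,-0.02,0.07,0.26],[0.003,0,0,0.015,-0.04,0.14,0.26],[0.003,0,0,0.015,-0.04,0.14,0.26]]]'
python3 - <<'E'
from h import *
where();a=np.radians(31);o=status.get_obs();print(o["joint_pos"].round(3),o["ft_force"])
for s in(.025,.0):print(togo2((.0062-s*np.sin(a),-.01,-.0103+s*np.cos(a)),31))
E
```

```text
t: 4.5
ee_pos: [0.4389, 0.2803, 0.1395]
ee_rot: [1.341, 2.439, 0.672]
ft_force: [0.3, 0.0, -0.9]
width: 0.0225
gripper_force: 0.0
t 4.5 box pos mm [np.float64(-19.1), np.float64(-7.8), np.float64(40.5)] tilt 31.4 F [np.float64(0.3), np.float64(-0.1), np.float64(-0.9)] w 0.022529355757377745 0.0
[ 0.081  0.833 -1.202  2.45   1.958  0.942 -1.994] [ 0.3065879   0.01831218 -0.93802306]
[ 0.001  0.002  0.002 -0.008 -0.024  0.158]
[ 0.001  0.002  0.002 -0.007 -0.024  0.283]
```

Moving off the limits. Down to the bar, slowly.

```bash
python3 -m jog '[[[0,0,0,-0.01,-0.02,0.08,0.26],[0,0,0,-0.01,-0.02,0.16,0.26],[0,0,0,-0.01,-0.02,0.22,0.26],[0,0,0,-0.01,-0.02,0.28,0.26],[0,0,0,-0.01,-0.02,0.28,0.26]]]'
python3 - <<'E'
from h import *
where();print(status.get_obs()["joint_pos"].round(3));print(togo2((.0062,-.01,-.0103),31))
S,D,W=cal("scene"),cal("side"),cal("wrist")
cv2.imwrite("pics/s4.png",np.hstack([cv2.resize(C[0]["color"][y:y+w*3//2,x:x+w,::-1],(266,400),interpolation=2) for C,x,y,w in((S,215,160,120),(D,220,110,120),(W,180,0,320))]))
E
```

```text
t: 5.0
ee_pos: [0.4625, 0.2922, 0.0902]
ee_rot: [1.34, 2.438, 0.677]
ft_force: [-0.8, -0.3, 0.0]
width: 0.0224
gripper_force: 0.0
t 5.0 box pos mm [np.float64(7.2), np.float64(-10.1), np.float64(-8.8)] tilt 31.6 F [np.float64(-0.8), np.float64(0.1), np.float64(0.0)] w 0.022399788665392613 0.0
[ 0.043  0.975 -1.131  2.413  2.086  1.015 -2.016]
[ 0.002  0.002  0.002  0.001 -0.008  0.004]
```

View pics/s4.png

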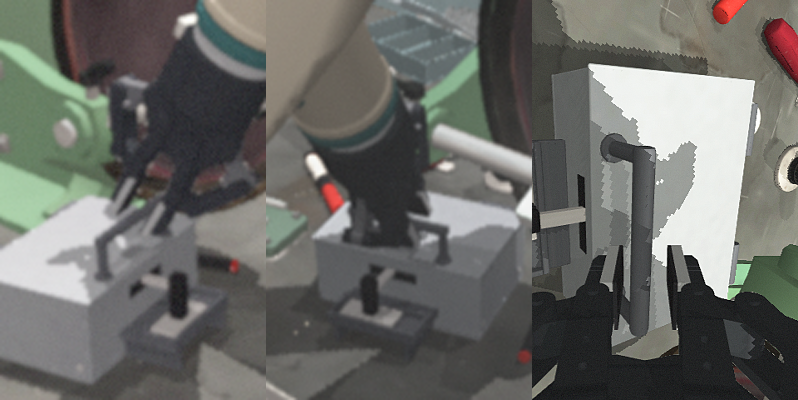

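The bar lies between the pads with nothing touching. Now close the fingers, then tug.

```bash
python3 -m jog '[[[0,0,0,0,0,0,0],[0,0,0,0,0,0,0],[0,0,0,0,0,0,0],[0,0,0,0,0,0,0],[0,0,0,0,0,0,0]]]'
python3 - <<'E'
from h import *
where();o=status.get_obs();print(o["joint_pos"].round(3))
T=R.from_rotvec(o["ee_rot"])
for mm in(2,4,6): print(mm,(T.inv().apply(mm*1e-3*(ZB+.34*XB))/.2).round(4))
E
```

```text
t: 5.65
ee_pos: [0.4608, 0.2918, 0.0903]
ee_rot: [1.339, 2.441, 0.677]
ft_force: [-5.2, -3.2, 0.6]
width: 0.0077
gripper_force: 58.7
t 5.65 box pos mm [np.float64(5.5), np.float64(-9.6), np.float64(-8.7)] tilt 31.5 F [np.float64(-6.1), np.float64(0.1), np.float64(0.6)] w 0.007718314063224043 58.71114492416382
[ 0.043  0.974 -1.132  2.417  2.086  1.015 -2.017]
2 [-0.0002  0.0081 -0.0067]
4 [-0.0004  0.0162 -0.0135]
6 [-0.0005  0.0244 -0.0202]
```

```bash
python3 -m jog '[[[0,0,0,0,0.008,-0.007,0],[0,0,0,0,0.008,-0.007,0],[0,0,0,0,0.016,-0.0135,0],[0,0,0,0,0.016,-0.0135,0]]]'; python3 -c "
from h import *;where()"
```

```text
t: 6.05
ee_pos: [0.4619, 0.2924, 0.0939]
ee_rot: [1.34, 2.441, 0.676]
ft_force: [-5.0, -1.7, -5.2]
width: 0.0076
gripper_force: 58.6
t 6.05 box pos mm [np.float64(6.8), np.float64(-9.7), np.float64(-5.1)] tilt 31.4 F [np.float64(-5.1), np.float64(1.1), np.float64(-5.2)] w 0.0075521949983931806 58.64935755729675
```

```bash
python3 -m jog '[[[0,0,0,0,0.008,-0.007,0],[0,0,0,0,0.008,-0.007,0],[0,0,0,0,0.008,-0.007,0]]]'; python3 -c "
from h import *;where()"
```

```text
t: 6.35
ee_pos: [0.4625, 0.2928, 0.0958]
ee_rot: [1.341, 2.441, 0.676]
ft_force: [-5.4, -0.2, -10.5]
width: 0.0072
gripper_force: 58.5
t 6.35 box pos mm [np.float64(7.6), np.float64(-9.6), np.float64(-3.2)] tilt 31.5 F [np.float64(-4.7), np.float64(2.7), np.float64(-10.5)] w 0.0072373328441946525 58.547701835632324
```

It's caught: the pull reached 10.5 N at about 5.5 mm, rising at about 2.7 N/mm. I'll lower the cover, let go and back out.

```bash
python3 -m jog '[[[0,0,0,0,-0.012,0.01,0],[0,0,0,0,-0.024,0.02,0],[0,0,0,0,-0.024,0.02,0.26],[0,0,0,0,-0.024,0.02,0.26],[0,0,0,0,-0.024,0.02,0.26]]]'
python3 - <<'E'
from h import *
where();T=R.from_rotvec(status.get_obs()["ee_rot"]);print(status.get_obs()["joint_pos"].round(2))
a=np.radians(31)
print(togo2((-.035,-.01,.055),31))
E
```

```text
t: 6.85
ee_pos: [0.4637, 0.2935, 0.0923]
ee_rot: [1.337, 2.435, 0.683]
ft_force: [-0.2, 0.6, 0.8]
width: 0.0224
gripper_force: 0.0
t 6.85 box pos mm [np.float64(9.0), np.float64(-9.7), np.float64(-6.7)] tilt 31.9 F [np.float64(0.2), np.float64(0.6), np.float64(0.8)] w 0.022437891735763608 0.0
[ 0.04  0.97 -1.13  2.41  2.09  1.02 -2.02]
[ 0.002  0.002  0.002 -0.006 -0.024 -0.378]
```

```bash
python3 -m jog '[[[0,0,0,0,-0.02,-0.1,0.26],[0,0,0,0,-0.02,-0.2,0.2],[0,0,0,0,-0.02,-0.3,0.1],[0,0,0,0,-0.02,-0.38,0],[0,0,0,0,-0.02,-0.38,0]]]'
python3 - <<'E'
from h import *
where();print(status.get_obs()["joint_pos"].round(2))
print(togo2((-.045,.036,.03),18));print(togo2((-.044,.036,-.051),18))
E
```

```text
t: 7.35
ee_pos: [0.4306, 0.2733, 0.1577]
ee_rot: [1.338, 2.437, 0.677]
ft_force: [0.4, 0.8, 0.4]
width: 0.0001
gripper_force: 0.0
t 7.35 box pos mm [np.float64(-29.9), np.float64(-9.4), np.float64(58.7)] tilt 31.6 F [np.float64(0.8), np.float64(0.5), np.float64(0.4)] w 0.00011726733922161284 0.0
[ 0.12  0.79 -1.25  2.47  1.91  0.92 -1.97]
[ 0.038  0.002  0.002  0.23  -0.137  0.079]
[ 0.038  0.002  0.002  0.237 -0.345  0.427]
```

```bash
python3 -m jog '[[[0.01,0,0,0.06,-0.04,0.02,0],[0.02,0,0,0.12,-0.08,0.04,0],[0.03,0,0,0.18,-0.11,0.06,0],[0.038,0.002,0.002,0.23,-0.137,0.08,0],[0.038,0.002,0.002,0.23,-0.137,0.08,0]]]'
python3 - <<'E'
from h import *
where();o=status.get_obs();print(o["joint_pos"].round(2),o["joint_velocities"].round(2))
print(togo2((-.044,.036,-.051),18))
W,S=cal("wrist"),cal("scene")
cv2.imwrite("pics/s5.png",np.hstack([cv2.resize(C[0]["color"][y:y+w*3//2,x:x+w,::-1],(396,594),interpolation=2) for C,x,y,w in((S,215,160,120),(W,100,0,320))]))
pr=lambda C,p:cv2.projectPoints(np.array([p],float),C[0]["rvec"],C[0]["tvec"],C[1],None)[0].ravel().round(0)
k=H-.043*XB+.010*YB-.034*ZB;print(pr(W,k),pr(S,k))
E
```

```text
t: 7.85
ee_pos: [0.3929, 0.3057, 0.1268]
ee_rot: [1.441, 2.591, 0.406]
ft_force: [0.6, -0.0, -0.6]
width: -0.0
gripper_force: 0.0
t 7.85 box pos mm [np.float64(-44.7), np.float64(38.1), np.float64(27.8)] tilt 17.8 F [np.float64(0.5), np.float64(-0.4), np.float64(-0.6)] w -6.771213511716257e-06 0.0
[-0.01  0.8  -1.18  2.3   1.52  0.83 -1.69] [ 0.02 -0.01 -0.    0.06  0.06  0.02 -0.05]
[-0.001 -0.    -0.    -0.011 -0.117  0.376]
[287. 307.] [295. 283.]
```

View pics/s5.png

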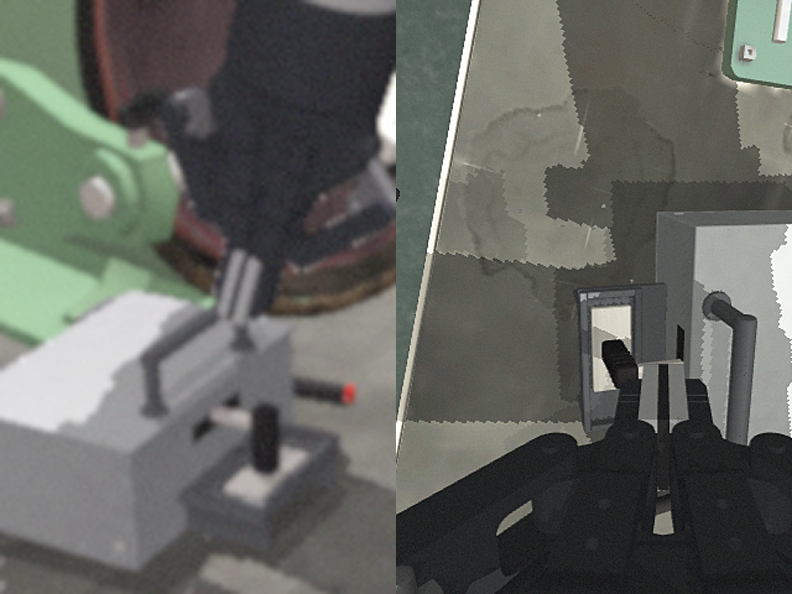

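The knob top is at about wrist (286,300), as predicted to within a few mm, and the shut fingers are up and to its left. Down beside the knob.

```bash
python3 -m jog '[[[0,0,0,0.015,-0.03,0.1,0],[0,0,0,0.015,-0.06,0.2,0],[0,0,0,0.015,-0.09,0.3,0],[0,0,0,0.015,-0.117,0.37,0],[0,0,0,0.015,-0.117,0.37,0]]]'
python3 - <<'E'
from h import *
where();o=status.get_obs();print(o["joint_pos"].round(2))
print(togo2((-.044,.010,-.051),18))
E
```

```text
t: 8.45
ee_pos: [0.3895, 0.3047, 0.0472]
ee_rot: [1.441, 2.593, 0.399]
ft_force: [0.1, 0.8, -0.4]
width: 0.0
gripper_force: 0.0
t 8.45 box pos mm [np.float64(-48.1), np.float64(39.1), np.float64(-51.8)] tilt 17.5 F [np.float64(0.5), np.float64(0.7), np.float64(-0.4)] w 4.029848714054636e-05 0.0
[-0.09  0.98 -1.08  2.35  1.79  0.91 -1.92]
[-0.001  0.    -0.    -0.145  0.021  0.002]
```

```bash
python3 -m jog '[[[0,0,0,-0.025,0.015,0,0],[0,0,0,-0.05,0.02,0,0],[0,0,0,-0.075,0.02,0,0],[0,0,0,-0.1,0.02,0,0],[0,0,0,-0.1,0.02,0,0]]]'; python3 -c "
from h import *;where()"
```

```text
t: 8.95
ee_pos: [0.4052, 0.2904, 0.0507]
ee_rot: [1.442, 2.589, 0.403]
ft_force: [-0.7, -0.4, 0.6]
width: -0.0002
gripper_force: 0.0
t 8.95 box pos mm [np.float64(-42.4), np.float64(18.7), np.float64(-48.3)] tilt 17.7 F [np.float64(-0.8), np.float64(-0.0), np.float64(0.6)] w -0.0001988810429076678 0.02941067679785192
```

```bash
python3 -m jog '[[[0,0,0,-0.01,0,0,0],[0,0,0,-0.02,0,0,0],[0,0,0,-0.03,0,0,0],[0,0,0,-0.03,0,0,0]]]'; python3 -c "
from h import *;where()"
```

```text
t: 9.35
ee_pos: [0.4075, 0.2859, 0.0502]
ee_rot: [1.441, 2.591, 0.402]
ft_force: [-1.1, 1.5, 1.8]
width: 0.0001
gripper_force: 0.7
t 9.35 box pos mm [np.float64(-42.8), np.float64(13.5), np.float64(-48.8)] tilt 17.7 F [np.float64(-0.2), np.float64(1.8), np.float64(1.8)] w 0.00014337447948259855 0.6935003308282717
```

```bash
python3 -m jog '[[[0,0,0,-0.01,0,0,0],[0,0,0,-0.02,0,0,0],[0,0,0,-0.03,0,0,0],[0,0,0,-0.04,0,0,0],[0,0,0,-0.04,0,0,0]]]'; python3 -c "
from h import *;where()"
```

```text
t: 9.85
ee_pos: [0.4077, 0.2852, 0.0505]
ee_rot: [1.438, 2.606, 0.414]
ft_force: [-6.8, 13.2, -5.9]
width: 0.0002
gripper_force: 7.5
t 9.85 box pos mm [np.float64(-43.0), np.float64(12.9), np.float64(-48.5)] tilt 17.6 F [np.float64(1.2), np.float64(14.8), np.float64(-5.9)] w 0.00019597495961947 7.5439026272215415
```

```bash
python3 -m jog '[[[0,0,0,-0.01,0,0,0],[0,0,0,-0.02,0,0,0],[0,0,0,-0.02,0,0,0]]]'; python3 -c "
from h import *;where()"
```

```text
t: 10.15
ee_pos: [0.4078, 0.285, 0.0507]
ee_rot: [1.436, 2.614, 0.42]
ft_force: [-9.8, 21.3, -11.1]
width: 0.0003
gripper_force: 11.0
t 10.15 box pos mm [np.float64(-43.0), np.float64(12.7), np.float64(-48.3)] tilt 17.6 F [np.float64(2.9), np.float64(23.2), np.float64(-11.1)] w 0.0003460227226331055 10.962276082718745
```

```bash
python3 -m jog '[[[0,0,0,0.04,0,0,0],[0,0,0,0.06,0,0,0]]]'; python3 - <<'E'
from h import *
where()
W,S,D=cal("wrist"),cal("scene"),cal("side")
cv2.imwrite("pics/s6.png",np.hstack([cv2.resize(C[0]["color"][y:y+w*3//2,x:x+w,::-1],(266,400),interpolation=2) for C,x,y,w in((S,235,200,100),(D,220,160,100),(W,180,150,200))]))
E
```

```text
t: 10.35
ee_pos: [0.4071, 0.286, 0.0498]
ee_rot: [1.441, 2.592, 0.401]
ft_force: [-0.0, -1.0, 0.2]
width: 0.0001
gripper_force: 0.0
t 10.35 box pos mm [np.float64(-43.1), np.float64(13.9), np.float64(-49.2)] tilt 17.6 F [np.float64(-0.5), np.float64(-0.8), np.float64(0.2)] w 0.00011575252560371623 0.0
```

View pics/s6.png

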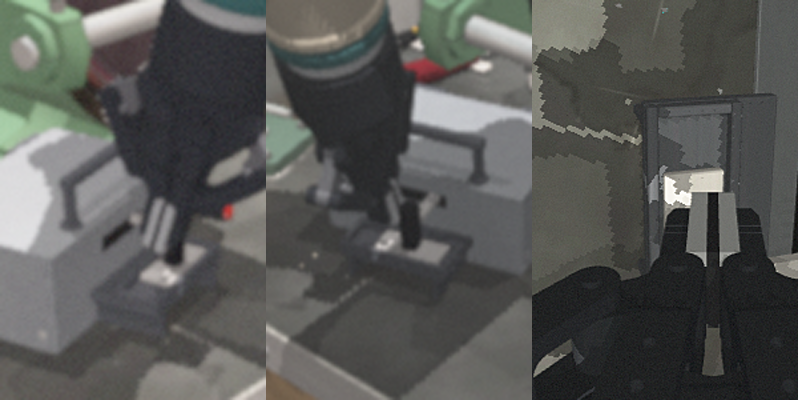

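Pushed to a hard stop (23 N), and the side view shows the white slide plate and knob shifted right by roughly 14 mm. I'll back off to the left, go up, and return to the handle.

```bash
python3 - <<'E'
from h import *
print(togo2((-.047,.02,-.049),18),togo2((-.047,.02,.04),18))
E
python3 -m jog '[[[0,0,0,0.03,-0.01,0,0],[0,0,0,0.03,0.03,-0.1,0],[0,0,0,0.03,0.07,-0.2,0],[0,0,0,0.03,0.1,-0.32,0],[0,0,0,0.03,0.13,-0.42,0]]]'
python3 - <<'E'
from h import *
where();o=status.get_obs();print(o["joint_pos"].round(2))
a=np.radians(31)
for s in(.07,.0):print(togo2((.0077-s*np.sin(a),-.008,-.0128+s*np.cos(a)),31))
E
```

```text
[-0.001  0.    -0.     0.034 -0.019 -0.006] [-0.001  0.    -0.     0.033  0.116 -0.43 ]
t: 11.0
ee_pos: [0.4037, 0.2898, 0.1389]
ee_rot: [1.442, 2.59, 0.401]
ft_force: [0.1, -0.4, 0.2]
width: -0.0001
gripper_force: 0.0
t 11.0 box pos mm [np.float64(-43.9), np.float64(18.9), np.float64(39.9)] tilt 17.6 F [np.float64(-0.1), np.float64(-0.4), np.float64(0.2)] w -0.00011009373273044006 0.0
[ 0.04  0.75 -1.16  2.29  1.47  0.78 -1.6 ]
[-0.037  0.    -0.    -0.135  0.086 -0.011]
[-0.037  0.    -0.    -0.134  0.166  0.33 ]
```

```bash
python3 -m jog '[[[-0.01,0,0,-0.03,0,0,0.1],[-0.02,0,0,-0.06,0.03,-0.01,0.2],[-0.03,0,0,-0.1,0.06,-0.01,0.26],[-0.037,0,0,-0.135,0.086,-0.01,0.26],[-0.037,0,0,-0.135,0.086,-0.01,0.26]]]'
python3 - <<'E'
from h import *
where();o=status.get_obs();print(o["joint_pos"].round(2))
a=np.radians(31)
for s in(.04,.0):print(togo2((.0077-s*np.sin(a),-.008,-.0128+s*np.cos(a)),31))
E
```

```text
t: 11.5
ee_pos: [0.431, 0.2739, 0.1443]
ee_rot: [1.363, 2.447, 0.674]
ft_force: [0.0, -0.7, 0.7]
width: 0.0223
gripper_force: 0.0
t 11.5 box pos mm [np.float64(-29.2), np.float64(-9.0), np.float64(45.3)] tilt 30.8 F [np.float64(-0.3), np.float64(-0.6), np.float64(0.7)] w 0.022259807845941188 0.0
[ 0.08  0.78 -1.16  2.46  1.97  0.86 -2.03]
[-0.     0.    -0.     0.006  0.009  0.144]
[-0.     0.    -0.     0.006  0.01   0.344]
```

```bash
python3 -m jog '[[[0,0,0,0.006,0.01,0.09,0.26],[0,0,0,0.006,0.01,0.18,0.26],[0,0,0,0.006,0.01,0.26,0.26],[0,0,0,0.006,0.01,0.345,0.26],[0,0,0,0.006,0.01,0.345,0.26]]]'; python3 -c "
from h import *;where()"
python3 -m jog '[[[0,0,0,0,0,0,0],[0,0,0,0,0,0,0],[0,0,0,0,0,0,0],[0,0,0,0,0,0,0],[0,0,0,0,0,0,0]]]'
python3 - <<'E'
from h import *
where();o=status.get_obs();print(o["joint_pos"].round(2))
# plan: TCP offsets for cover angles, tilt kept, bar turns in the fingers
T=R.from_rotvec(o["ee_rot"]);r=np.hypot(.1,.034);a0=np.arctan2(.034,.1)
for deg in(3,6,12,20,28,36,44,52,54):
    a=a0+np.radians(deg);d=(.1-r*np.cos(a))*XB+(r*np.sin(a)-.034)*ZB;print(deg,(T.inv().apply(d)/.2).round(3),(d[2]*1e3).round(1))
E
```

```text
t: 12.0
ee_pos: [0.4626, 0.2967, 0.0855]
ee_rot: [1.365, 2.448, 0.675]
ft_force: [-0.6, -0.7, 0.2]
width: 0.0221
gripper_force: 0.0
t 12.0 box pos mm [np.float64(9.7), np.float64(-6.4), np.float64(-13.5)] tilt 30.8 F [np.float64(-0.9), np.float64(-0.3), np.float64(0.2)] w 0.02205571321966706 0.0
t: 12.5
ee_pos: [0.4614, 0.2965, 0.0871]
ee_rot: [1.361, 2.449, 0.677]
ft_force: [-5.0, -1.6, -0.2]
width: 0.0078
gripper_force: 58.9
t 12.5 box pos mm [np.float64(8.5), np.float64(-5.9), np.float64(-11.9)] tilt 30.9 F [np.float64(-5.1), np.float64(1.3), np.float64(-0.2)] w 0.007805184952431682 58.86352479457855
[ 0.02  0.95 -1.08  2.4   2.1   0.95 -2.04]
3 [ 0.     0.022 -0.017] 5.2
6 [ 0.     0.044 -0.034] 10.3
12 [ 0.     0.091 -0.062] 20.0
20 [ 0.     0.158 -0.093] 32.2
28 [ 0.     0.229 -0.113] 43.0
36 [ 0.     0.302 -0.124] 52.3
44 [ 0.     0.376 -0.124] 59.9
52 [ 0.     0.449 -0.115] 65.7
54 [ 0.     0.467 -0.11 ] 66.9
```

```bash
python3 -m jog '[[[0,0,0,0,0.022,-0.017,0],[0,0,0,0,0.022,-0.017,0],[0,0,0,0,0.044,-0.034,0],[0,0,0,0,0.044,-0.034,0]]]'; python3 -c "
from h import *;where()"
```

```text
t: 12.9
ee_pos: [0.4652, 0.2987, 0.0977]
ee_rot: [1.362, 2.449, 0.677]
ft_force: [-5.9, -1.2, -3.9]
width: 0.0074
gripper_force: 59.1
t 12.9 box pos mm [np.float64(12.9), np.float64(-6.1), np.float64(-1.3)] tilt 30.9 F [np.float64(-5.7), np.float64(2.1), np.float64(-3.9)] w 0.007412324681161388 59.06951308250427
```

Free: 10.6 mm up with under 4 N. I'll lift on along the arc and watch the force, since the bracket is close.

```bash
python3 -m jog '[[[0,0,0,0,0.024,-0.014,0],[0,0,0,0,0.047,-0.028,0],[0,0,0,0,0.08,-0.044,0],[0,0,0,0,0.114,-0.059,0],[0,0,0,0,0.114,-0.059,0]]]'; python3 - <<'E'
from h import *
where();o=status.get_obs();print(o["joint_pos"].round(2))
W,S,D=cal("wrist"),cal("scene"),cal("side")
cv2.imwrite("pics/s7.png",np.hstack([cv2.resize(C[0]["color"][y:y+w*3//2,x:x+w,::-1],(266,400),interpolation=2) for C,x,y,w in((S,205,160,120),(D,220,110,120),(W,180,0,320))]))
E
```

```text
t: 13.4
ee_pos: [0.4767, 0.3055, 0.1202]
ee_rot: [1.361, 2.447, 0.677]
ft_force: [-7.4, -4.9, 2.2]
width: 0.0077
gripper_force: 59.1
t 13.4 box pos mm [np.float64(26.3), np.float64(-6.4), np.float64(21.2)] tilt 30.9 F [np.float64(-8.9), np.float64(-0.2), np.float64(2.2)] w 0.007695703231828854 59.06689524650574
[ 0.04  0.86 -1.09  2.34  1.99  0.86 -1.94]
```

View pics/s7.png

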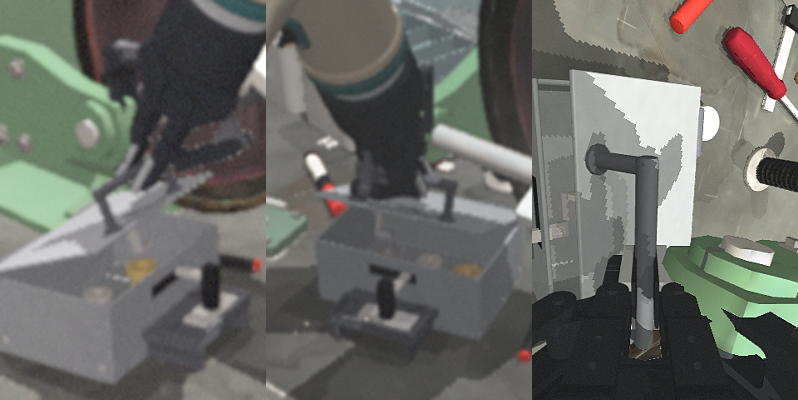

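The cover is about 20° up, the knob is at the right and nothing loose has been touched. The bracket's boss is very close to the upper finger, so I'll go on in small force-checked steps.

```bash
python3 -m jog '[[[0,0,0,0,0.018,-0.006,0],[0,0,0,0,0.035,-0.011,0],[0,0,0,0,0.035,-0.011,0]]]'; python3 - <<'E'
from h import *
where();W,S=cal("wrist"),cal("scene");o=status.get_obs();print(o["wrist_torque"].round(2),o["joint_pos"].round(2))
E
```

```text
t: 13.85
ee_pos: [0.4802, 0.3076, 0.1253]
ee_rot: [1.361, 2.448, 0.676]
ft_force: [-9.9, -6.6, 5.5]
width: 0.0077
gripper_force: 59.1
t 13.85 box pos mm [np.float64(30.4), np.float64(-6.4), np.float64(26.3)] tilt 30.9 F [np.float64(-11.9), np.float64(-0.4), np.float64(5.5)] w 0.007736801112159833 59.06053841114044
[-1.04  1.82 -0.24] [ 0.05  0.85 -1.09  2.33  1.97  0.84 -1.92]
```

The extra force is along the arc's radius, outward. My arc runs a few mm inside the true one, and it isn't the bracket, which would push down and forward. I'll correct outward and go on.

```bash
python3 -m jog '[[[0,0,0,0,0.015,-0.017,0],[0,0,0,0,0.03,-0.02,0],[0,0,0,0,0.048,-0.025,0],[0,0,0,0,0.068,-0.029,0],[0,0,0,0,0.068,-0.029,0]]]'; python3 - <<'E'
from h import *
where();o=status.get_obs();print(o["wrist_torque"].round(2),o["joint_pos"].round(2))
E
```

```text
t: 14.45
ee_pos: [0.4901, 0.3134, 0.1367]
ee_rot: [1.364, 2.446, 0.678]
ft_force: [3.3, 5.8, -16.7]
width: 0.0079
gripper_force: 58.5
t 14.45 box pos mm [np.float64(41.9), np.float64(-6.7), np.float64(37.7)] tilt 31.0 F [np.float64(5.8), np.float64(3.1), np.float64(-16.7)] w 0.00793750578136593 58.492841720581055
[-0.2   1.38  0.13] [ 0.05  0.82 -1.09  2.29  1.92  0.8  -1.87]
```

```bash
python3 -m jog '[[[0,0,0,0,0.015,0.006,0],[0,0,0,0,0.035,0.005,0],[0,0,0,0,0.052,0.005,0],[0,0,0,0,0.069,0.004,0],[0,0,0,0,0.069,0.004,0]]]'; python3 - <<'E'
from h import *
where();o=status.get_obs();print(o["wrist_torque"].round(2),o["joint_pos"].round(2))
E
```

```text
t: 14.95
ee_pos: [0.4988, 0.3186, 0.1439]
ee_rot: [1.361, 2.446, 0.676]
ft_force: [-6.3, -5.5, 4.1]
width: 0.0077
gripper_force: 60.6
t 14.95 box pos mm [np.float64(52.0), np.float64(-6.9), np.float64(44.9)] tilt 31.0 F [np.float64(-8.2), np.float64(-1.4), np.float64(4.1)] w 0.0077260218021091304 60.60257434844971
[-1.12  1.54 -0.26] [ 0.05  0.81 -1.08  2.26  1.88  0.78 -1.82]
```

```bash
python3 -m jog '[[[0,0,0,0,0.018,-0.004,0],[0,0,0,0,0.036,-0.002,0],[0,0,0,0,0.055,-0.002,0],[0,0,0,0,0.073,0,0],[0,0,0,0,0.073,0,0]]]'; python3 - <<'E'
from h import *
where();o=status.get_obs();print(o["wrist_torque"].round(2),o["joint_pos"].round(2))
E
```

```text
t: 15.45
ee_pos: [0.5106, 0.3257, 0.1518]
ee_rot: [1.361, 2.445, 0.678]
ft_force: [-3.8, -3.4, 2.8]
width: 0.0075
gripper_force: 59.1
t 15.45 box pos mm [np.float64(65.7), np.float64(-7.2), np.float64(52.8)] tilt 31.1 F [np.float64(-5.1), np.float64(-0.8), np.float64(2.8)] w 0.0075340440563704605 59.10136163234711
[-0.78  1.04 -0.28] [ 0.05  0.8  -1.08  2.22  1.84  0.76 -1.77]
```

```bash
python3 -m jog '[[[0,0,0,0,0.018,0.002,0],[0,0,0,0,0.036,0.005,0],[0,0,0,0,0.05,0.008,0],[0,0,0,0,0.05,0.008,0],[0,0,0,0,0.05,0.008,0]]]'; python3 - <<'E'
from h import *
where();o=status.get_obs()
b=o["ee_pos"]-H;p=np.array([b@XB-.0085,b@ZB+.0119]);print("cover deg",np.degrees(np.arctan2(p[1]+.034,.1-p[0]))-18.8,"r",np.hypot(p[1]+.034,.1-p[0]))
C=cal("side");g=C[0]["color"];W=cal("wrist")
cv2.imwrite("pics/side8.png",g[...,::-1])
E
```

```text
t: 15.95
ee_pos: [0.5189, 0.3305, 0.1557]
ee_rot: [1.36, 2.444, 0.678]
ft_force: [-3.2, -4.4, 4.2]
width: 0.0078
gripper_force: 59.0
t 15.95 box pos mm [np.float64(75.3), np.float64(-7.5), np.float64(56.7)] tilt 31.1 F [np.float64(-5.1), np.float64(-2.0), np.float64(4.2)] w 0.007846058144114074 58.9715838432312
cover deg 53.2740648705219 r 0.10778660863632149
```

```bash
python3 -m jog '[[[0,0,0,0,0,0,0],[0,0,0,0,0,0,0],[0,0,0,0,0,0,0],[0,0,0,0,0,0,0],[0,0,0,0,0,0,0]]]'; python3 -c "
from h import *
where();print(abs(status.get_obs()['joint_velocities']).max());print(bot.close_job())"
```

```text
t: 16.55
ee_pos: [0.5189, 0.3305, 0.1557]
ee_rot: [1.36, 2.444, 0.678]
ft_force: [-2.8, -3.8, 3.7]
width: 0.0079
gripper_force: 59.0
t 16.55 box pos mm [np.float64(75.3), np.float64(-7.5), np.float64(56.7)] tilt 31.1 F [np.float64(-4.4), np.float64(-1.7), np.float64(3.7)] w 0.007851976097905444 58.974403738975525
0.0013598835982422826
the job is handed in; nothing more can be done
None
```

The tug showed the cover was caught (10.5 N), so I pushed the catch to its right stop, took the handle again and raised the cover to about 53° (worked out from the arm's pose); it was held still there by the handle when I handed the job in at 16.6 s.

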